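# Slot a spice jar into the row

## Task

Put the green-capped spice jar away in the wooden spice rack, between the red-capped and the black-capped spice jars. They stand too close together for it, so slide those two apart inside the rack first, without lifting them out of it or knocking them over, then set the green one down in the gap and let go; all three must stand upright on the rack's floor.

Things in the scene. Friction and masses are not known exactly. Their poses are not given: they have to be found in the camera images.
- rack: Low wooden rack, fixed, 68 mm deep (x), 286 long (y, along the row); turned up to 12 degrees. Origin: centre of underside, z up. Middle bay for jars: x -29 to 29, y -84 to 84 mm, floor 6 mm above origin, walled by 5 mm thick lips up to 22 mm above origin. At y = 113 and -113 mm stand two fixed grey-topped shakers, 44 mm wide, tops 96 mm above origin, inside 45 mm high end boards.
- green_jar: To put away: round spice jar with a pale label and a green screw cap, a pale patch on its top, 46 mm diameter, 106 mm tall, 0.11 kg; the cap (fixed) is the top 21 mm, 45 mm wide, good to grip from above. Stands on the worktop in front of the rack. Origin: centre of its underside, z up. (The big green-lidded jar and the green tin are not meant.)
- red_jar: Round spice jar with a red screw cap, a pale patch on its top, 45 mm diameter, 106 mm tall, 0.11 kg; the cap (fixed) is the top 21 mm, 45 mm wide. Stands loose in the rack's bay, left or right of the black-capped jar, 4 to 19 mm from it, 29 to 37 mm free on its outer side; slides easily along the bay. Origin: centre of its underside, z up.
- black_jar: Round spice jar with a green label and a black screw cap, a dark green patch on its top, 45 mm diameter, 105 mm tall, 0.11 kg; the cap (fixed) is the top 21 mm, 45 mm wide. Stands loose in the rack's bay, left or right of the red-capped jar, 4 to 19 mm from it, 29 to 37 mm free on its outer side; slides easily along the bay. Origin: centre of its underside, z up.
There are look-alikes about, which are no part of the job. What is shaped like the black_jar but blue is not meant.

How it is judged:
By the outcome, as a careful person would: the job done as asked, in the order asked, and still so for the second after the job is handed in, with the robot touching nothing.
It also fails if it takes over 53 s, if anything falls off the work surface, if the arm or the gripper's body presses on something with over 40 N, if the wrist force passes 120 N, or if a joint passes its speed limit or range.

## Robot

A 6-joint arm with a two-finger parallel gripper is mounted at the origin on a cart in front of the work surface, level with it; the furniture and walls round the work are solid. World frame = base frame: x ahead of the robot, y to its left, z up, the work surface at z = 0. Lengths are in mm, angles in rad, forces in N, time in s.
With the tool pointing down it reaches from about 275 to 850 mm from the base axis. Payload 5.2 kg.
Tool frame: the origin (TCP) lies midway between the tips of the shut fingers; the grasp point (between the pads) lies robot.pinch_z behind it (robot.pinch_z is the distance from the TCP to the grasp point, in mm); z points along the fingers, y is the line along which they close (so a half turn about z gives the same grasp; the last joint's range is limited). The gripper opens to 85 mm and grips with 20 to 120 N. Pads are 22 mm wide; open, the fingers measure 114 mm over their backs; the gripper's body (76 mm by 85 mm) begins 54 mm behind the grasp point. The pads swing forward as they close: fully open they stand 13 mm farther back than shut.
Start: joints at [1.083, 0.259, 1.535, -0, 1.348, -0.203], TCP at [154.509, 527.856, 231.31] pointing down, gripper open.
Joint ranges: [-3.14, 3.14], [-0.91, 2.08], [0.19, 2.58], [-1.22, 4.36], [0.22, 2.71], [-3.12, 3.12]. Speed limits (rad/s): [2.57, 2.57, 3.14, 3.14, 3.14, 3.14].

## Interface

Orientations are given as a rotation vector (axis times angle).
In Python, from bench import readout, viewer, robot, nets gives the robot as it stands.
- The arm moves only by the tool send_rows, never from a script. Its argument "increments" is a list of rows, each a list of 2 entries, a list of its own where there are three numbers: the shift along the tool's x, y, z in m, then the turn about the tool's z in rad. A call has 1 to 12 rows; each row shifts and turns the commanded pose from where the row before left it, along the tool's axes as they then stand; what a row does not reach is not made up. A row lasts 1/8 s, in which the tool goes at most 62.5 mm and 10.7 degrees, less where a joint would pass 70% of its speed; a pose out of reach is approached as far as the arm can. A call is refused whole if a number of a shift passes 0.0625 or a number of a turn 0.188, either way. A call with a gripper value outside its range is refused whole. "hand" is the finger opening in m, from 0 to 0.0854, set as the call begins (left out, the last holds). The fingers move at their own pace and stop on an object; the grip force is fixed at half the most. Time passes only in rows, so rows that do not move let the fingers close. It gives the time, the measured TCP pose, the force and the opening at its end, in the units of the state.
- readout.get_obs(): the state, without advancing time (a new reading comes with each control period).
- viewer.get_image(name): name is "scene" or "top" or "wrist"; returns a dict with "image" (420x560x3 uint8, red, green, blue), "depth" (420x560 float32, mm along the optical axis (not along the pixel's ray), 0 where there is no reading), "K" (3x3 intrinsics, pixels), "k1" (the pictures are not rectified: a ray, as slopes to the right and down, at radius r is drawn at 1 + k1 r^2 times it, then the intrinsics apply), "pose" (4x4, takes a point from camera to world coordinates); the wrist camera has in their place "mount" (4x4, takes a point from camera to tool coordinates, whose origin is the TCP and whose axes are the flange's). Camera axes: x right, y up, looking along -z (the intrinsics and any distortion apply to the point x, -y, -z); pixel columns grow to the right and rows downward; lengths in mm; the calibration is good to about 2 mm. A picture is of the moment at which its call begins: read the wrist's pose just before it.
- robot.close_job(): hands the job in, once; it reports no verdict.
Trained networks look in the newest picture that a camera, given by its name, has taken for a name from the list of things; names that differ only in an ending like _2 or _b are one class to them, and where a whole thing is asked for, a point or a joint stands for the part that bears it (a point fixed in the world has none). Each returns a list of dicts, best first, with "p" (0 to 1); they miss things now and then, are a little off and sometimes report something else, mostly with a low value. They report only what shows in the picture. A call takes as long as a camera call. They do not tell look-alikes from the thing itself.
- nets.recognise(camera, target): "box" ([left, top, right, bottom] in pixels, round what is visible of it).
- nets.place_of(camera, target): "at" ([row, column] in pixels: a listed point, or the origin of a listed thing).
The state is a dict: "clock": time; "q": joint angles; "joint_velocities": joint speeds; "joint_efforts": joint torques, N m; "tcp_pos": TCP position; "tool_rot": TCP orientation; "ft_force": force on the tool from outside, world axes, zero at the start; "ft_torque": the same for the moment, N m; "opening": finger opening in mm.
Only numpy, scipy, OpenCV 4.12 (cv2) and the standard library are available. Lean on these libraries where they do the work, as an engineer would, in place of code of your own. Each camera call takes 0.05 s, during which the arm holds its last target. There are 200 camera calls.

## Working session

There is one attempt and no reset: what is moved stays moved. The work goes in short steps, Python scripts to look and compute and a tool call to move; the robot and the scene stay as the last step left them, time stands still between calls to the robot, and variables do not carry over. Pictures are saved under pics/ and viewed, on a budget of 10 in all, crops included, one or two more only if the job needs it, and the job is handed in when it is done.

Besides the shell and the picture viewer there is one more tool, called after "Emit:" as name(argument=value, ...) on one line, values as JSON. send_rows: Moves the arm, as the interface text tells. Its arguments: {"type":"object","properties":{"increments":{"type":"array"},"hand":{"type":"number"}},"required":["increments"]}

```bash
mkdir -p pics; ls
cat > h.py <<'E'
import numpy as np, cv2
from bench import readout, viewer, robot, nets
from scipy.spatial.transform import Rotation as R
def cam(name):
    o=readout.get_obs(); d=viewer.get_image(name)
    if 'pose' not in d or d.get('pose') is None:
        T=np.eye(4); T[:3,:3]=R.from_rotvec(o['tool_rot']).as_matrix(); T[:3,3]=o['tcp_pos']
        d['pose']=T@np.array(d['mount'])
    d['pose']=np.array(d['pose']); return d
def slopes(d,uv):
    K=np.array(d['K']); uv=np.atleast_2d(np.array(uv,float))
    s=np.c_[(uv[:,0]-K[0,2])/K[0,0],(uv[:,1]-K[1,2])/K[1,1]]; u=s.copy()
    for _ in range(20): u=s/(1+d['k1']*(u**2).sum(1,keepdims=True))
    return u
def ray(d,uv):
    u=slopes(d,uv); v=np.c_[u[:,0],-u[:,1],-np.ones(len(u))]
    return d['pose'][:3,3], v@d['pose'][:3,:3].T
def onz(d,uv,z):
    o,v=ray(d,uv); return o+v*((z-o[2])/v[:,2])[:,None]
def cloud(d):
    H,W=d['depth'].shape; vv,uu=np.mgrid[:H,:W]
    o,v=ray(d,np.c_[uu.ravel(),vv.ravel()]); return (o+v*d['depth'].ravel()[:,None]).reshape(H,W,3)
def proj(d,P):
    P=np.atleast_2d(P); c=(P-d['pose'][:3,3])@d['pose'][:3,:3]; s=np.c_[c[:,0],-c[:,1]]/-c[:,2:]
    s=s*(1+d['k1']*(s**2).sum(1,keepdims=True)); K=np.array(d['K']); return s*[K[0,0],K[1,1]]+[K[0,2],K[1,2]]
def save(d,n,crop=None,f=1):
    im=d['image'][...,::-1]
    if crop: im=im[crop[1]:crop[3],crop[0]:crop[2]]
    cv2.imwrite('pics/'+n,cv2.resize(im,None,fx=f,fy=f))
E
python3 - <<'E'
from h import *
print(readout.get_obs(), robot.pinch_z)
ims=[]
for n in ['top','scene']:
    d=cam(n); save(d,n+'0.png',f=1.4)
    print(n,d['pose'].round(2).tolist(),d['k1'])
    for t in ['rack','green_jar','red_jar','black_jar']:
        r=nets.recognise(n,t); print(t,[(x['p'],np.round(x['box']).tolist()) for x in r][:4])
E
```

```text
pics
{'clock': 0.0, 'q': array([ 1.08316387e+00,  2.59370082e-01,  1.53613477e+00, -8.63337868e-07,
        1.34799825e+00, -2.02778123e-01]), 'joint_velocities': array([-1.38114807e-05,  1.02559116e-03, -2.00248787e-04, -1.40550826e-03,
        2.28729668e-03,  1.80921445e-03]), 'joint_efforts': array([ 1.11298516e-04, -4.46024859e+01, -2.90567243e+01, -3.93573137e-04,
        1.17401232e-02,  2.15014916e-05]), 'tcp_pos': array([154.26192003, 527.34852371, 230.439384  ]), 'tool_rot': array([-4.45844764e-01, -3.10914174e+00,  2.82375962e-03]), 'ft_force': array([ 0.66856947,  0.60348546, -1.08908949]), 'ft_torque': array([-0.03602831, -0.0374855 ,  0.01025088]), 'opening': 85.44249587203747} 18.700000000000003
top [[-0.02, 0.99, -0.16, 367.11], [-1.0, -0.02, 0.03, 153.2], [0.03, 0.16, 0.99, 872.82], [0.0, 0.0, 0.0, 1.0]] -0.014038001119095152
rack [(0.63, [158.0, 152.0, 292.0, 202.0])]
green_jar [(0.92, [214.0, 218.0, 238.0, 244.0])]
red_jar [(0.97, [229.0, 156.0, 254.0, 188.0])]
black_jar [(0.97, [199.0, 158.0, 227.0, 191.0]), (0.78, [162.0, 213.0, 194.0, 241.0])]
scene [[0.6, 0.39, -0.7, -89.03], [-0.8, 0.3, -0.52, -318.63], [0.0, 0.87, 0.49, 497.93], [0.0, 0.0, 0.0, 1.0]] -0.05237663504394302
rack [(0.89, [194.0, 158.0, 340.0, 248.0])]
green_jar [(0.57, [197.0, 189.0, 230.0, 252.0])]
red_jar [(0.82, [264.0, 167.0, 287.0, 224.0])]
black_jar [(0.85, [233.0, 156.0, 259.0, 214.0]), (0.62, [163.0, 171.0, 193.0, 233.0])]
```

View pics/top0.png

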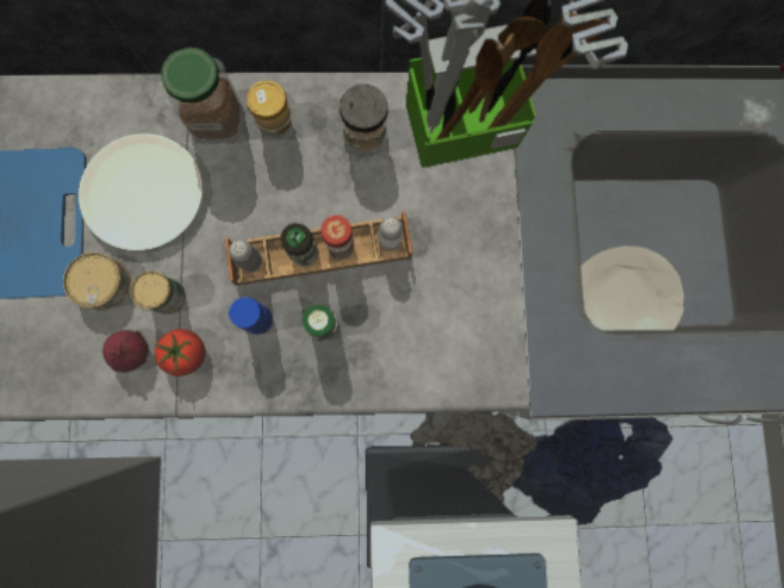

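View pics/scene0.png

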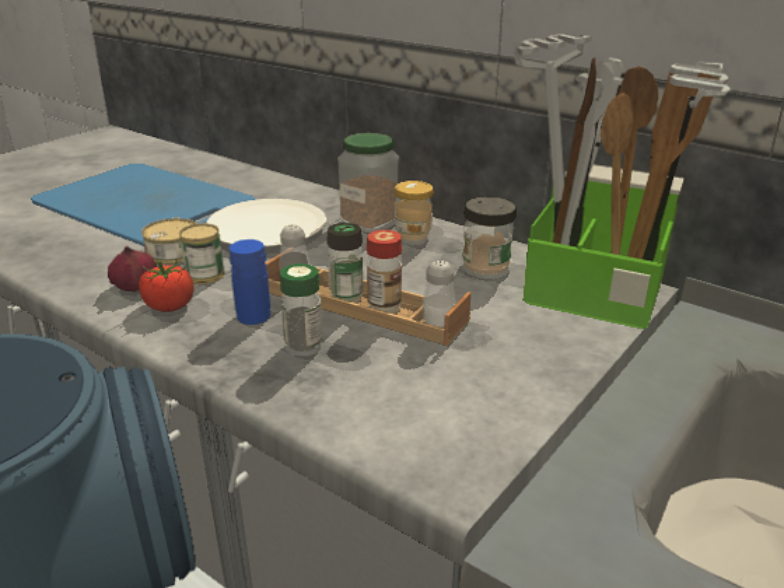

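The top view shows the green-capped jar at about (228,228) in the raw image. It could be confused with the blue jar at (178,226), the big green-lidded jar at (137,55) or the green box at (335,80). The scene view shows no green tin, only beige-topped ones. In the rack, black is at (212,171), red at (240,167), and the shakers are at (171,180) and (279,165). Next I'll measure with depth.

Run:
```python
from h import *
d=cam('top'); save(d,'crop1.png',(150,130,310,270),4)
C=cloud(d); 
def top(uv,z,lo,hi,r=30):
    p=onz(d,uv,z)[0]
    m=(np.hypot(C[...,0]-p[0],C[...,1]-p[1])<r)&(C[...,2]>lo)&(C[...,2]<hi)
    q=C[m]; ys,xs=np.where(m)
    c,rad=cv2.minEnclosingCircle(q[:,:2].astype(np.float32)); print(uv,m.sum(),'mean',q.mean(0).round(1),'circ',np.round(c,1),round(rad,1)); return np.array(c)
g=top((228,228),106,98,112); r=top((240,165),112,104,119); k=top((212,170),112,104,119); b=top((178,224),106,95,112)
s1=top((171,178),96,85,104); s2=top((279,165),96,85,104)
v=s1-s2; print('yaw',np.degrees(np.arctan2(-v[0],v[1])),np.linalg.norm(v),(s1+s2)/2)
# lips / end boards by depth
c=(s1+s2)/2; a=np.arctan2(-v[0],v[1])
L=(C[...,:2]-c)@np.array([[np.cos(a),-np.sin(a)],[np.sin(a),np.cos(a)]])
m=(abs(L[...,0])<60)&(abs(L[...,1])<170)
for lo,hi in [(15,32),(35,60)]:
    q=L[m&(C[...,2]>lo)&(C[...,2]<hi)]; print(lo,len(q),np.percentile(q,[1,50,99],axis=0).round(1).tolist())
print('jars in rack frame',[( (p-c)@np.array([[np.cos(a),-np.sin(a)],[np.sin(a),np.cos(a)]])).round(1) for p in (k,r)])
q=C[(abs(C[...,0]-300)<60)&(abs(C[...,1]-100)<200)&(C[...,2]<10)]; print('table z',np.median(q[:,2]))
for n in ['red_jar','black_jar','green_jar','rack']:
    print(n,[(round(x['p'],2),onz(d,[x['at'][1],x['at'][0]],6 if n!='green_jar' else 0)[0].round(1)) for x in nets.place_of('top',n)][:2])
```

```text
(228, 228) 418 mean [452.9 230.6 105. ] circ [453.3 230.8] 22.9
(240, 165) 378 mean [581.9 204.5 111.5] circ [582.9 204.8] 22.2
(212, 170) 377 mean [571.6 262.1 110.1] circ [572.1 262.5] 22.2
(178, 224) 409 mean [465.7 333.6 104. ] circ [466.2 333.9] 22.4
(171, 178) 193 mean [559.5 346.5  91.5] circ [560.7 347.6] 16.7
(279, 165) 184 mean [591.3 124.2  91.4] circ [592.5 124.2] 16.6
yaw 8.093209963376438 225.64866527363458 [576.57989502 235.94059372]
15 768 [[-34.1, -137.1], [-21.0, 6.0], [34.1, 137.6]]
35 535 [[-33.0, -142.5], [-14.0, 8.2], [32.6, 142.5]]
jars in rack frame [array([-0.7, 27. ]), array([  1.9, -31.7])]
table z -1.2385188089893404
red_jar [(0.77, array([582. , 207.1,   6. ]))]
black_jar [(0.75, array([568.8, 263. ,   6. ])), (0.62, array([474.8, 336.1,   6. ]))]
green_jar [(0.94, array([456.8, 234.9,   0. ]))]
rack [(0.87, array([574.3, 241.2,   6. ]))]
```

View pics/crop1.png

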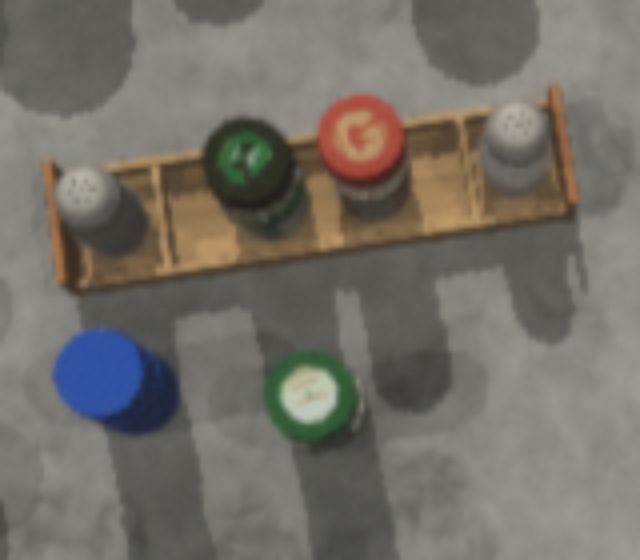

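The choice is confirmed: the green-capped jar with the pale patch, at raw (228,228). The rack is at about (576.6, 235.9) with a yaw of 8.1°. In the rack frame black is at y +27 and red at y −32. I'll turn the tool so the fingers close along rack x, which makes tool x = rack +y, tool y = rack +x and tool z = down.

Emit:
send_rows(increments=[[[0,0,0],0.1637],[[0,0,0],0.1637],[[0,0,0],0.1637],[[0,0,0],0.1637],[[0,0,0],0.1637],[[0,0,0],0.1637],[[0,0,0],0.1638]], hand=0.085)

```text
clock: 1.62
tcp_pos: [154.5, 527.9, 231.3]
tool_rot: [2.067, 2.366, 0.0]
ft_force: [0.5, -0.5, -0.6]
opening: 85.0
```

Emit:
send_rows(increments=[[[-0.0357,0.0418,0],0],[[-0.0357,0.0418,0],0],[[-0.0357,0.0418,0],0],[[-0.0357,0.0418,0],0],[[-0.0357,0.0418,0],0],[[-0.0357,0.0418,0],0],[[-0.0357,0.0418,0],0],[[-0.0357,0.0418,0],0],[[-0.0357,0.0418,0],0],[[0,0,0],0],[[0,0,0],0]])

```text
clock: 3.0
tcp_pos: [571.5, 262.1, 230.9]
tool_rot: [-2.061, -2.37, 0.001]
ft_force: [-0.4, 1.8, 0.8]
opening: 84.9
```

```bash
cat >> h.py <<'E'
a=np.radians(8.09); C0=np.array([576.6,235.9])
M=np.array([[np.cos(a),-np.sin(a)],[np.sin(a),np.cos(a)]])
def rk(p): return ((np.array(p)[...,:2]-C0)@M).round(1)
def caps(d,cents,lo=104,hi=119,r=28):
    C=cloud(d)
    for n,(x,y) in cents.items():
        p=C0+M@np.array([x,y])
        m=(np.hypot(C[...,0]-p[0],C[...,1]-p[1])<r)&(C[...,2]>lo)&(C[...,2]<hi); q=C[m]
        if len(q)<30: print(n,'few',len(q)); continue
        c,rad=cv2.minEnclosingCircle(q[:,:2].astype(np.float32)); print(n,m.sum(),'z',np.median(q[:,2]).round(1),'rack',rk(c),'world',np.round(c,1),round(rad,1))
E
python3 - <<'E'
from h import *
o=readout.get_obs(); y=R.from_rotvec(o['tool_rot']).as_matrix()[:,1]
print(o['clock'],o['tcp_pos'],rk(o['tcp_pos']),np.degrees(np.arctan2(y[1],y[0])),o['q'].round(2))
d=cam('wrist'); save(d,'w1.png'); caps(d,{'k':(-.7,27),'r':(1.9,-31.7)}); caps(d,{'s1':(0,113),'s2':(0,-113)},85,104)
E
```

```text
3.0 [571.52693906 262.10938071 230.87527055] [-1.3 26.7] 7.978642905426911 [0.25 0.4  1.33 0.   1.41 0.11]
k 1987 z 109.6 rack [-0.9 24.6] world [572.2 260.2] 22.6
r 1761 z 111.1 rack [  1.4 -34.1] world [582.8 202.3] 22.4
s1 1100 z 92.0 rack [ -0.4 110.2] world [560.7 345. ] 16.5
s2 623 z 91.8 rack [ 1.000e-01 -1.145e+02] world [592.8 122.6] 16.5
```

View pics/w1.png

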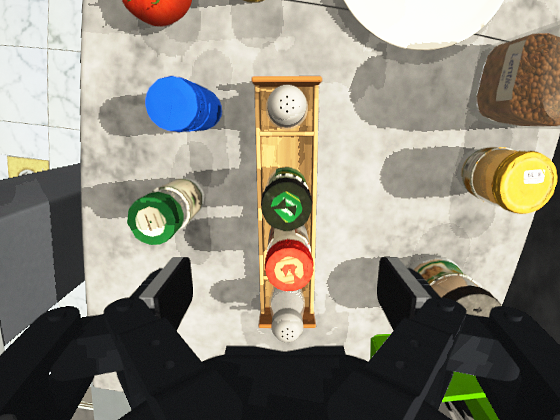

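The wrist view shows black at (287,207), red at (289,265) and green at (155,217), and the fingers straddle the row. The two cameras differ by about 2 mm along y, so I'll split the difference. Now I'll go down over black and grip its cap.

Emit:
send_rows(increments=[[[-0.001,0.0005,0.04],0],[[0,0,0.04],0],[[0,0,0.04],0],[[0,0,0.025],0],[[0,0,0.01],0],[[0,0,0],0],[[0,0,0],0]])

```text
clock: 3.92
tcp_pos: [573.3, 261.9, 77.9]
tool_rot: [2.059, 2.371, 0.003]
ft_force: [-0.2, -0.7, 0.9]
opening: 84.6
```

Emit:
send_rows(increments=[[[0,0,0],0],[[0,0,0],0],[[0,0,0],0],[[0,0,0],0],[[0,0,0],0],[[0,0,0],0],[[0,0,0],0],[[0,0,0],0]], hand=0.042)

```text
clock: 4.92
tcp_pos: [573.0, 261.3, 77.2]
tool_rot: [2.06, 2.371, 0.002]
ft_force: [-0.9, -0.2, 5.7]
opening: 43.9
```

Emit:
send_rows(increments=[[[0.004,0,0],0],[[0.005,0,0],0],[[0.005,0,0],0],[[0.005,0,0],0],[[0.005,0,0],0],[[0.004,0,0],0],[[0,0,0],0],[[0,0,0],0]])

```text
clock: 5.92
tcp_pos: [569.5, 288.3, 77.7]
tool_rot: [2.059, 2.37, 0.001]
ft_force: [-1.2, -4.2, 10.3]
opening: 43.6
```

Emit:
send_rows(increments=[[[0,0,0],0],[[0,0,0],0],[[0,0,0],0],[[0,0,0],0],[[0,0,0],0],[[0,0,0],0]], hand=0.084)

```text
clock: 6.68
tcp_pos: [568.6, 289.0, 76.3]
tool_rot: [2.061, 2.371, 0.0]
ft_force: [-0.5, -0.3, 0.5]
opening: 84.0
```

Emit:
send_rows(increments=[[[0,0,-0.02],0],[[0,0,-0.05],0],[[0,0,-0.05],0],[[-0.045,0.001,0],0],[[-0.0425,0.001,0],0],[[0,0,0],0],[[0,0,0],0]])

```text
clock: 7.55
tcp_pos: [582.7, 202.9, 196.3]
tool_rot: [-2.061, -2.37, -0.001]
ft_force: [0.0, 0.0, 1.1]
opening: 84.2
```

Run:
```python
from h import *
o=readout.get_obs(); print(o['clock'],o['tcp_pos'],rk(o['tcp_pos']))
d=cam('wrist'); save(d,'w2.png'); caps(d,{'k':(-.7,53),'r':(1.9,-34)}); caps(d,{'s1':(0,111),'s2':(0,-114)},85,104)
```

```text
7.55 [582.72737358 202.87100622 196.34169526] [  1.4 -33.6]
k 3255 z 109.8 rack [-0.7 49.2] world [568.9 284.5] 22.3
r 2602 z 111.2 rack [  1.4 -34.1] world [582.8 202.3] 22.3
s1 1459 z 92.4 rack [ -0.4 109.4] world [560.8 344.2] 16.4
s2 898 z 91.9 rack [  -0.  -114.6] world [592.7 122.4] 16.4
```

View pics/w2.png

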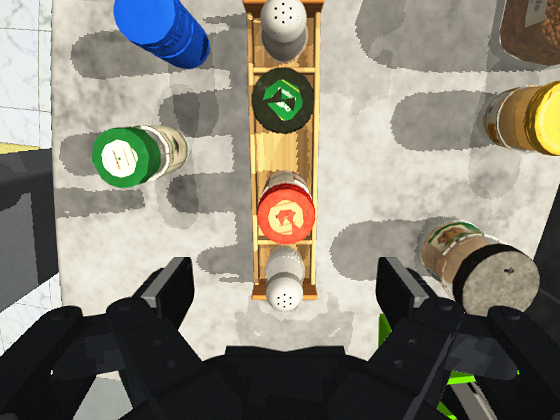

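Black now stands near the left end of the bay, at pixel (283,100), still upright. The tool is over red at (286,208), so next I'll do the same there towards −y.

Emit:
send_rows(increments=[[[0,0,0.045],0],[[0,0,0.045],0],[[0,0,0.025],0],[[0,0,0.004],0],[[0,0,0],0],[[0,0,0],0]])

```text
clock: 8.35
tcp_pos: [583.9, 203.2, 78.9]
tool_rot: [2.059, 2.371, 0.003]
ft_force: [0.5, -0.8, 0.3]
opening: 83.5
```

Emit:
send_rows(increments=[[[0,0,0],0],[[0,0,0],0],[[0,0,0],0],[[0,0,0],0],[[0,0,0],0],[[0,0,0],0],[[0,0,0],0],[[0,0,0],0]], hand=0.042)

```text
clock: 9.35
tcp_pos: [583.2, 202.7, 78.2]
tool_rot: [2.06, 2.371, 0.001]
ft_force: [-1.3, -1.0, 6.3]
opening: 43.1
```

Emit:
send_rows(increments=[[[-0.004,0,0],0],[[-0.005,0,0],0],[[-0.005,0,0],0],[[-0.005,0,0],0],[[-0.004,0,0],0],[[-0.003,0,0],0],[[0,0,0],0],[[0,0,0],0],[[0,0,0],0]])

```text
clock: 10.48
tcp_pos: [586.9, 177.9, 78.4]
tool_rot: [2.061, 2.371, 0.004]
ft_force: [-0.7, 4.1, 9.2]
opening: 43.2
```

Emit:
send_rows(increments=[[[0,0,0],0],[[0,0,0],0],[[0,0,0],0],[[0,0,0],0],[[0,0,0],0],[[0,0,0],0]], hand=0.084)

```text
clock: 11.22
tcp_pos: [586.4, 176.8, 77.3]
tool_rot: [2.061, 2.371, -0.0]
ft_force: [-0.9, 1.0, -0.9]
opening: 83.9
```

Emit:
send_rows(increments=[[[0,0,-0.02],0],[[0,0,-0.05],0],[[0,0,-0.05],0],[[0.025,-0.03,0],0],[[0.025,-0.03,0],0],[[0,-0.035,0],0],[[0,-0.02,0],0],[[0,0,0],0],[[0,0,0],0]])

```text
clock: 12.35
tcp_pos: [466.5, 210.4, 197.7]
tool_rot: [2.06, 2.371, 0.002]
ft_force: [-0.1, -0.1, -0.7]
opening: 83.9
```

Run:
```python
from h import *
o=readout.get_obs(); print(o['clock'],o['tcp_pos'],rk(o['tcp_pos']))
g=rk([453.1,230.7]); print('green top-cam',g)
for n in ('wrist','top'):
    d=cam(n); caps(d,{'k':(-.7,50),'r':(1.9,-58),},); caps(d,{'g':g},98,112); caps(d,{'s1':(0,111),'s2':(0,-114)},85,104)
    if n=='wrist': save(d,'w3.png')
```

```text
12.35 [466.5136392  210.42842273 197.66492827] [-112.6   -9.7]
green top-cam [-123.    12.2]
k 2923 z 109.6 rack [-1.3 49. ] world [568.4 284.2] 22.8
r 1439 z 111.1 rack [  2.3 -59.7] world [587.3 177.2] 22.7
g 2709 z 104.7 rack [-123.    10.2] world [453.4 228.7] 22.9
s1 1420 z 92.0 rack [ -1.4 110. ] world [559.7 344.6] 16.8
s2 few 0
k few 0
r few 24
g 40 z 104.5 rack [-123.8   12.8] world [452.3 231.1] 21.6
s1 few 0
s2 163 z 91.7 rack [ 1.000e-01 -1.132e+02] world [592.6 123.8] 16.4
```

View pics/w3.png

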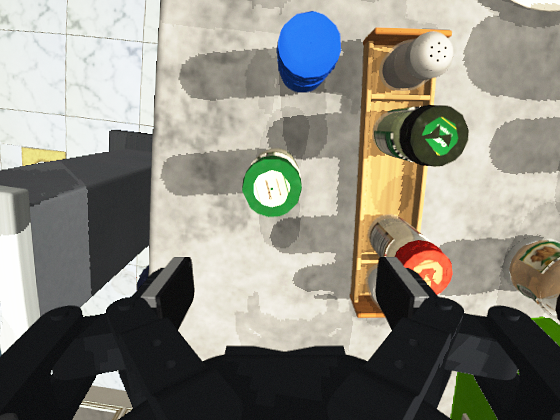

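The gap now measures about 64 mm, centred at rack y ≈ −5. Black is at (437,135) and red at (425,268), both upright. Green, with its pale patch, is at (271,185). I'll grip it.

Emit:
send_rows(increments=[[[0.021,-0.0105,0],0],[[0,0,0.03],0],[[0,0,0.045],0],[[0,0,0.035],0],[[0,0,0.015],0],[[0,0,0.002],0],[[0,0,0],0],[[0,0,0],0]])

```text
clock: 13.45
tcp_pos: [453.3, 229.9, 71.6]
tool_rot: [2.06, 2.37, 0.003]
ft_force: [-0.6, 0.4, -0.2]
opening: 83.9
```

Emit:
send_rows(increments=[[[0,0,0],0],[[0,0,0],0],[[0,0,0],0],[[0,0,0],0],[[0,0,0],0],[[0,0,0],0],[[0,0,0],0],[[0,0,0],0]], hand=0.042)

```text
clock: 14.45
tcp_pos: [452.7, 229.8, 71.0]
tool_rot: [2.06, 2.371, 0.001]
ft_force: [-0.1, -0.4, 5.8]
opening: 44.0
```

Emit:
send_rows(increments=[[[0,0,-0.01],0],[[0,0,-0.02],0],[[0,0,-0.03],0],[[-0.008,0,0],0],[[-0.008,0,0],0],[[0,0,0],0],[[0,0,0],0],[[0,0,0],0]])

```text
clock: 15.45
tcp_pos: [454.2, 213.9, 129.8]
tool_rot: [-2.06, -2.371, 0.001]
ft_force: [0.4, -0.1, -1.5]
opening: 43.8
```

Run:
```python
from h import *
o=readout.get_obs(); print(o['clock'],o['tcp_pos'],rk(o['tcp_pos']),o['ft_force'],o['opening'])
d=cam('wrist'); caps(d,{'k':(-.7,50),'r':(1.9,-58)}); save(d,'w4.png')
caps(d,{'g':rk(o['tcp_pos'])},145,175); caps(d,{'s1':(0,111),'s2':(0,-114)},85,104)
```

```text
15.45 [454.18898938 213.87213008 129.80858207] [-124.3   -4.6] [ 0.36075229 -0.07289265 -1.48793144] 43.77228262775107
k 5292 z 109.6 rack [-0.7 49.3] world [568.9 284.6] 22.9
r 1537 z 110.9 rack [  3.5 -56.1] world [588.  180.9] 21.8
g 12157 z 163.6 rack [-124.3   -2. ] world [453.8 216.4] 27.1
s1 2483 z 91.9 rack [ -1.6 109.8] world [559.6 344.4] 16.5
s2 few 18
```

View pics/w4.png

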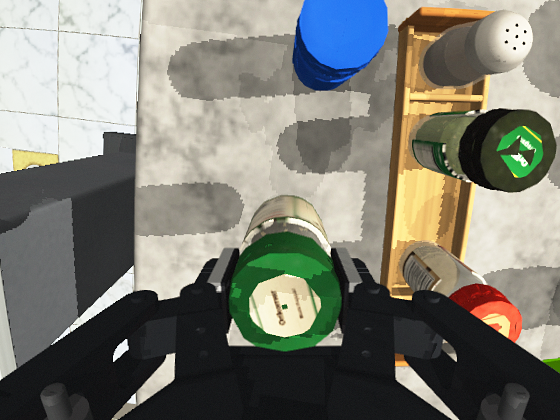

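Green is held upright, with its cap at (285,300). In the wrist frame it lines up with the gap centre within 1 mm. I'll move it in over the gap and check before lowering.

Emit:
send_rows(increments=[[[0,0.02,0],0],[[0,0.03,0],0],[[0,0.03,0],0],[[0,0.025,0],0],[[0,0.019,0],0],[[0,0,0],0],[[0,0,0],0],[[0,0,0],0]])

```text
clock: 16.5
tcp_pos: [576.3, 231.2, 130.3]
tool_rot: [-2.06, -2.371, 0.001]
ft_force: [-0.8, 0.9, -1.0]
opening: 43.9
```

Run:
```python
from h import *
o=readout.get_obs(); print(o['clock'],o['tcp_pos'],rk(o['tcp_pos']),o['ft_force'])
d=cam('wrist'); caps(d,{'k':(-.7,50),'r':(1.9,-58)}); 
caps(d,{'s1':(0,111),'s2':(0,-114)},85,104)
e=cam('scene'); im=np.hstack([cv2.resize(d['image'],(400,300)),cv2.resize(e['image'][120:270,180:380],(400,300))]); cv2.imwrite('pics/w5.png',im[...,::-1])
```

```text
16.5 [576.33981208 231.17398894 130.29303854] [-0.9 -4.6] [-0.80373003  0.90977792 -1.02195972]
k 5764 z 109.8 rack [-0.4 49.5] world [569.2 284.8] 22.2
r 42 z 111.0 rack [ 20.2 -64.3] world [605.6 175.1] 4.3
s1 2878 z 92.3 rack [ -0.5 109.8] world [560.7 344.6] 16.7
s2 few 0
```

View pics/w5.png

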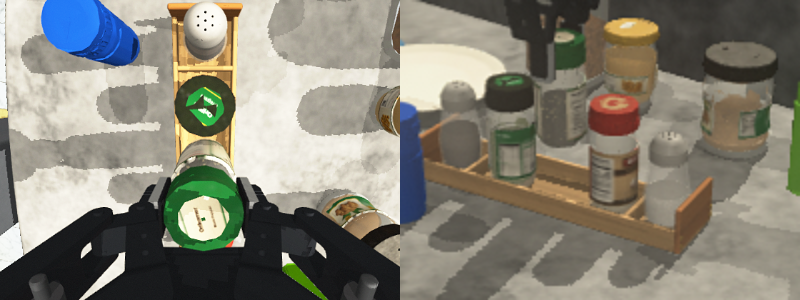

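Green hangs over the gap, between black at (510,90) and red at (613,110) in the right-hand panel. I'll lower it.

Emit:
send_rows(increments=[[[0,0.001,0.015],0],[[0,0,0.015],0],[[0,0,0.01],0],[[0,0,0.007],0],[[0,0,0.004],0],[[0,0,0.0015],0],[[0,0,0],0],[[0,0,0],0],[[0,0,0],0]])

```text
clock: 17.73
tcp_pos: [578.4, 231.3, 78.2]
tool_rot: [2.06, 2.371, 0.001]
ft_force: [-0.5, 0.6, -1.2]
opening: 43.9
```

Emit:
send_rows(increments=[[[0,0,0.001],0],[[0,0,0.0005],0],[[0,0,0],0],[[0,0,0],0]])

```text
clock: 18.23
tcp_pos: [578.5, 231.3, 77.0]
tool_rot: [2.06, 2.371, 0.001]
ft_force: [-1.2, -0.1, 5.6]
opening: 43.6
```

Contact: force is 5.6 N upwards, at the expected height. I'll release, retreat and check.

Emit:
send_rows(increments=[[[0,0,0],0],[[0,0,0],0],[[0,0,0],0],[[0,0,0],0],[[0,0,0],0],[[0,0,0],0],[[0,0,0],0]], hand=0.084)

```text
clock: 19.1
tcp_pos: [578.2, 231.3, 76.3]
tool_rot: [-2.061, -2.371, 0.0]
ft_force: [-0.4, -1.3, 0.8]
opening: 83.9
```

Emit:
send_rows(increments=[[[0,0,-0.02],0],[[0,0,-0.04],0],[[0,0,-0.05],0],[[0,0,-0.05],0],[[-0.03,0,0],0],[[-0.03,0,0],0],[[-0.03,0,0],0],[[0,0,0],0],[[0,0,0],0],[[0,0,0],0]])

```text
clock: 20.35
tcp_pos: [590.6, 143.1, 236.3]
tool_rot: [-2.059, -2.372, -0.0]
ft_force: [-0.5, -0.9, 0.6]
opening: 83.8
```

Run:
```python
from h import *
o=readout.get_obs(); print(o['clock'],o['tcp_pos'],o['ft_force'])
d=cam('wrist'); caps(d,{'k':(-.7,50),'r':(1.9,-58),'g':(0,-5)}); 
caps(d,{'s1':(0,111),'s2':(0,-114)},85,104)
e=cam('scene'); im=np.hstack([cv2.resize(d['image'],(400,300)),cv2.resize(e['image'][120:270,180:380],(400,300))]); cv2.imwrite('pics/w6.png',im[...,::-1])
```

```text
20.35 [590.58483269 143.11987636 236.26770349] [-0.53900429 -0.88097071  0.55975633]
k 2548 z 109.8 rack [-0.5 48.6] world [569.2 283.9] 22.4
r 2027 z 111.2 rack [  1.6 -60.1] world [586.6 176.6] 22.0
g 2549 z 110.8 rack [ 1.4 -6.4] world [578.9 229.7] 23.1
s1 few 0
s2 808 z 91.9 rack [-1.000e-01 -1.151e+02] world [592.7 121.9] 16.2
```

View pics/w6.png

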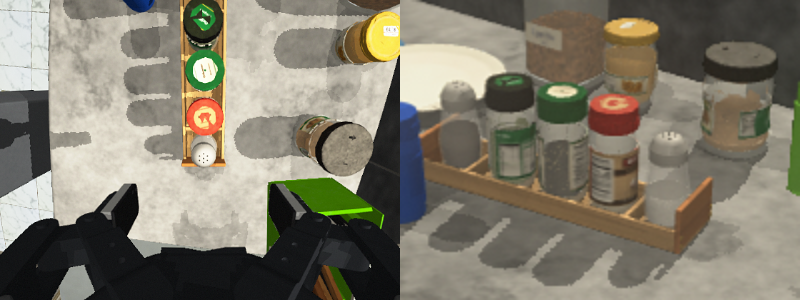

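All three jars stand upright in the rack, in the order black, green, red, and the gripper is clear with no force on it.

```bash
python3 -c "
from bench import robot; print(robot.close_job())"
```

```text
the job is handed in; nothing more can be done
None
```

The green-capped jar now stands in the rack between the black-capped and red-capped jars, and I handed the job in at about 20 s. I held each rack jar by its cap and slid it outward, black about 25 mm and red about 26 mm. I then set the green jar in the middle of the gap, let go and backed the arm off.

**Last checks:**
- **Cap heights:** the wrist camera read black 109.8 mm, green 110.8 mm and red 111.2 mm. That fits all three standing on the rack floor, allowing for depth readings about 1 mm low.
- **Spacing:** the measured centres leave about 9 mm free between green and black, and 8 mm between green and red.
- **Upright and clear:** the wrist and scene pictures show all three upright. The wrist force was about 1 N, so the gripper was touching nothing.

**Disagreement:** the top and wrist cameras differed by about 2 mm along the row, so I placed the green jar using wrist-camera measurements alone. After the slides, the arm blocked most of the top view, so the top camera could not confirm the final spacing.

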